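# Wedge the rocking printing press

## Robot

A 6-joint arm with a two-finger parallel gripper is mounted at the origin on the work surface. World frame = base frame: x ahead of the robot, y to its left, z up, the work surface at z = 0. Lengths are in m, angles in rad, forces in N, time in s.
With the tool pointing down it reaches from about 0.3 to 0.875 m from the base axis. Payload 4.2 kg.
Tool frame: the origin (TCP) lies midway between the tips of the shut fingers; the grasp point (between the pads) lies 19 mm behind it; z points along the fingers, y is the line along which they close (so a half turn about z gives the same grasp; the last joint's range is limited). The gripper opens to 85 mm and grips with 20 to 120 N. Pads are 22 mm wide; open, the fingers measure 114 mm over their backs; the gripper's body (76 mm by 85 mm) begins 54 mm behind the grasp point. The pads swing forward as they close: fully open they stand 13 mm farther back than shut.
Start: joints at [1.128, 0.32, 1.565, -0, 1.257, -0.02], TCP at [0.236, 0.524, 0.231] pointing down, gripper open.
Joint ranges: [-3.11, 3.11], [-0.84, 2.01], [0.21, 2.61], [-1.34, 4.49], [0.05, 2.63], [-2.56, 2.56]. Speed limits (rad/s): [2.57, 2.57, 3.14, 3.14, 3.14, 3.14].

## Interface

Orientations are given as [roll, pitch, yaw] about the fixed x, y, z axes, in that order (R = Rz(yaw) Ry(pitch) Rx(roll)).
In Python, from workcell import r gives the robot as it stands. The module is installed in compiled form; this text tells all that it offers.
- The arm moves only by the shell command python3 -m pendant 'ROWS' [OPENING] [FORCE]. ROWS is a JSON object of lists of equal length, an entry for each row: "delta_pos": the shift along the tool's x, y, z in mm, a list of three; "twist": the turn, a rotation vector about the tool's x, y, z in rad, a list of three. In form: {"delta_pos": [[tx, ty, tz], ...], "twist": [[rx, ry, rz], ...]}. A call has 1 to 12 rows; each row is the pose to reach, as a shift and turn from the pose commanded when the call began, along the tool's axes at that moment; what a row does not reach only later rows make up. A row lasts 1/12 s, in which the tool goes at most 41.7 mm and 7.16 degrees, less where a joint would pass 70% of its speed; a pose out of reach is approached as far as the arm can. A call with a gripper value outside its range is refused whole. OPENING is the opening in per cent of the stroke, from 0 (shut) to 100 (fully open), set as the call begins (- or left out, the last holds). The fingers move at their own pace and stop on an object; FORCE is the grip in N (left out, the last holds). Time passes only in rows, so rows that repeat a pose let the fingers close. It gives the time, the measured TCP pose, the force, the opening and the grip force at its end, in the units of the state.
- r.get_state(): the state, without advancing time (a new reading comes with each control period).
- r.camera(name): name is "scene" or "top" or "wrist"; returns (picture, depth): 480x640x3 uint8, red, green, blue; 480x640 float32, m along the optical axis (not along the pixel's ray), 0 where there is no reading.
- r.camera_params(name): a dict with "K" (3x3 intrinsics, pixels), "T" (4x4, takes a point from camera to world coordinates); the wrist camera has in their place "tool_from_camera" (4x4, takes a point from camera to tool coordinates, whose origin is the TCP and whose axes are the flange's). Camera axes: x right, y down, z forward; pixel columns grow to the right and rows downward; lengths in m; the calibration is good to about 2 mm. The wrist camera is an equidistant fisheye: a pixel r from the principal point sees the ray r / f radians off the axis. A picture is of the moment at which its call begins: read the wrist's pose just before it. camera_params takes no time and is no camera call.
- r.close_job(): hands the job in; it is judged then, once.
The state is a dict: "t": time; "joint_pos": joint angles; "qvel": joint speeds; "joint_efforts": joint torques, N m; "ee_pos": TCP position; "eef_rot": TCP orientation; "contact_force": force on the tool from outside, world axes, zero at the start; "wrist_torque": the same for the moment, N m; "grip_width": finger opening in m; "finger_force": force on a finger pad.
Only numpy, scipy, OpenCV 4.12 (cv2) and the standard library are available. Lean on these libraries where they do the work, as an engineer would, in place of code of your own. Each camera call takes 0.05 s, during which the arm holds its last target. There are 200 camera calls.

## Task

The screen-printing press on the bench rocks because its near-left foot is too short. Without gripping or lifting anything, push the loose wooden wedge thin end first under that foot with the fingertips, only until the press stands level and no longer rocks under a test press, without shoving the press along the bench or disturbing the other things. Finish with the fingertips pressing down, firmly but not hard (about 5 to 15 N), on the steel plate above the wedged foot: the program ends while holding that press, and the corner must not give.

Things in the scene. Friction and masses are not known exactly. Their poses are not given: they have to be found in the camera images.
- press: 2.5 kg plywood board 320 x 360 (x, y) x 18 mm, top 48 mm above the bench, loose on four 30 mm square feet, 30 mm high with their rubber tips, centred at x +-130, y +-150 mm. The near-left foot (-130, +150) lacks its tip, so it rocks. On its middle an aluminium frame 200 x 310 mm, up to 70 mm high; clamps at the far edge, up to 104 mm. Origin on the bench under its centre; +x away from the robot, +y left
- short_foot_axis (a point): on the press, centre line of the short foot (30 mm square) where it meets the board, 30 mm above the bench. The foot hangs 5 to 10 mm clear of the bench, differing each time, not told. 1 to 3 N down on this corner dips it until the foot meets the bench; let go, it tips back level
- corner_plate: flat steel plate 45 x 45 x 3 mm on top of the press board, straight above the short foot; origin at the centre of its underside, its upper face 3 mm higher, 51 mm above the bench when the press is level. The other three corners have plates like it
- wedge: loose wooden wedge, 150 x 50 mm, about 90 g, left of the press, thin end roughly towards the short foot. Top slopes evenly from 3 mm (thin end) to 21 mm (thick end). Origin at the centre of its underside; +x points to the thin end, 75 mm away; the upright thick end face is 75 mm the other way. Slides at about 1 N; bearing under the foot the push rises quickly; about 5 N leaves it snug
- tape_roll: a roll of paper tape lying flat, 90 mm across, 25 mm high; origin at the centre of its underside. To be left alone
- offcut: a flat block of the same wood as the wedge, 120 x 50 x 18 mm, of even thickness (not the wedge); origin at the centre of its underside. To be left alone
- squeegee: a squeegee lying flat, 250 x 80 mm, 24 mm high; origin under the middle of its wooden handle. To be left alone
- palette_knife: a palette knife 250 mm long lying on the bench, under 30 mm high; origin under its middle. To be left alone
- screwdriver: a screwdriver 200 mm long lying on the bench, under 40 mm high; origin under its middle. To be left alone
- ink_tub: a closed ink tub, 80 mm across, about 70 mm high; origin at the centre of its underside. To be left alone
- ink_jar: a closed glass ink jar, 66 mm across, about 90 mm high; origin at the centre of its underside. To be left alone
- mug: a terracotta mug, 80 mm across, 90 mm high; origin at the centre of its underside. To be left alone
Things that resemble listed ones, but are neither listed nor needed, are in the scene too. Leave any yellow look-alike of the wedge alone.

How it is judged:
By the outcome, as a careful person would: the job done as asked, in the order asked, and still so for the second after the job is handed in, while the arm keeps its last pose, push and grip.
It also fails if it takes over 58 s, if anything falls off the work surface, if the arm or the gripper's body presses on something with over 40 N, if the wrist force passes 120 N, or if a joint passes its speed limit or range.

## Working session

There is one attempt and no reset: what is moved stays moved. The work goes in short steps, Python scripts to look and compute and a shell command to move; the robot and the scene stay as the last step left them, time stands still between calls to the robot, and variables do not carry over. Pictures are saved under pics/ and viewed, at most 10 in all, crops included, and the job is handed in when it is done.

```bash
mkdir -p pics
python3 - <<'E'
from workcell import r
import cv2, numpy as np
for n in ("top","scene"):
    p,d=r.camera(n); c=r.camera_params(n)
    cv2.imwrite(f"pics/{n}0.png",p[:,:,::-1]); np.savez(f"{n}0.npz",p=p,d=d,K=c["K"],T=c["T"])
    print(n,np.round(c["K"],1).tolist(),np.round(c["T"],3).tolist())
s=r.get_state();print({k:np.round(v,3).tolist() for k,v in s.items()})
E
```

```text
top [[534.3, 0.0, 314.6], [0.0, 534.3, 243.0], [0.0, 0.0, 1.0]] [[-0.009, -0.992, 0.122, 0.256], [-1.0, 0.008, -0.01, 0.077], [0.009, -0.122, -0.992, 1.754], [0.0, 0.0, 0.0, 1.0]]
scene [[459.0, 0.0, 318.4], [0.0, 459.0, 245.6], [0.0, 0.0, 1.0]] [[-0.73, 0.554, -0.4, 0.95], [0.683, 0.599, -0.417, 0.587], [0.009, -0.577, -0.816, 1.06], [0.0, 0.0, 0.0, 1.0]]
{'t': 0.1, 'joint_pos': [1.128, 0.32, 1.566, -0.0, 1.257, -0.02], 'qvel': [0.001, -0.001, -0.002, -0.001, -0.001, -0.0], 'joint_efforts': [-0.001, -41.641, -23.471, -0.0, 0.005, 0.0], 'ee_pos': [0.236, 0.524, 0.231], 'eef_rot': [-3.14, -0.0, 2.719], 'contact_force': [-0.758, -0.179, -0.271], 'wrist_torque': [0.007, 0.035, 0.009], 'finger_force': 0.0, 'grip_width': 0.085}
```

View pics/top0.png

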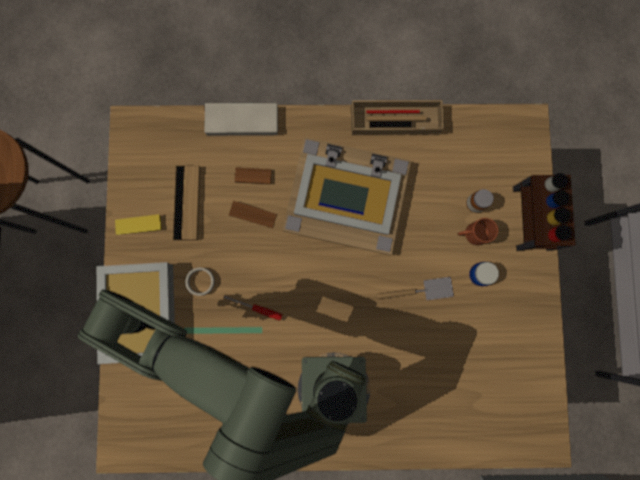

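View pics/scene0.png

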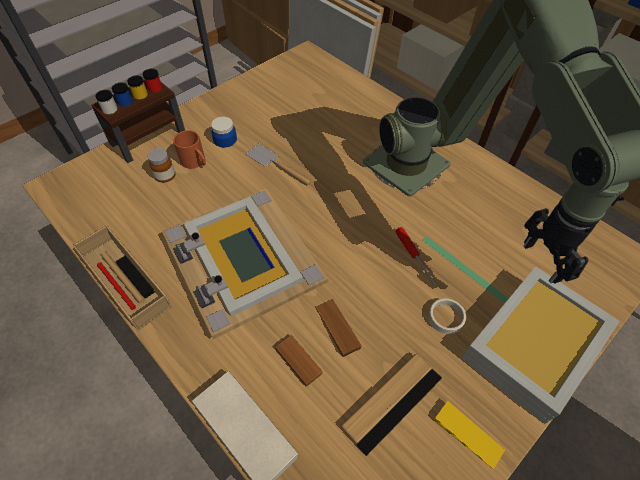

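The top view shows the press with its near-left plate at about (293,223). The longer brown piece, from (230,208) to (277,222), is the wedge. The shorter one at (254,176) is the offcut, and the yellow look-alike sits at (138,224). Next I'll measure them.

```bash
cat > h.py <<'E'
import numpy as np, cv2
def load(n):
    z=np.load(n); return z["p"],z["d"],z["K"],z["T"]
def pts(d,K,T):
    v,u=np.indices(d.shape); c=np.stack([(u-K[0,2])/K[0,0]*d,(v-K[1,2])/K[1,1]*d,d],-1)
    return c@T[:3,:3].T+T[:3,3]
def ray(uv,z,K,T):
    uv=np.atleast_2d(uv).astype(float); d=np.c_[(uv-[K[0,2],K[1,2]])/[K[0,0],K[1,1]],np.ones(len(uv))]@T[:3,:3].T
    return T[:3,3]+d*((z-T[2,3])/d[:,2])[:,None]
E
python3 - <<'E'
from h import *
for n in("top","scene"):
    p,d,K,T=load(f"{n}0.npz"); W=pts(d,K,T)
    hsv=cv2.cvtColor(p,cv2.COLOR_RGB2HSV)
    # wood brown
    for nm,pt in (("wedge",(253,214) if n=="top" else (338,327)),("offcut",(254,176) if n=="top" else (298,360))):
        c=hsv[pt[1],pt[0]].astype(int); m=(np.abs(hsv.astype(int)-c)<=[6,50,45]).all(-1).astype(np.uint8)
        m=cv2.morphologyEx(m,cv2.MORPH_OPEN,np.ones((3,3)))
        _,L,st,_=cv2.connectedComponentsWithStats(m); l=L[pt[1],pt[0]]
        print(n,nm,c,st[l])
        cnt=max(cv2.findContours((L==l).astype(np.uint8),0,1)[0],key=cv2.contourArea)
        w=ray(cnt[:,0],0.012,K,T)[:,:2]; b=cv2.minAreaRect((w*1000).astype(np.float32)); print(b,np.round(cv2.boxPoints(b)).tolist())
        q=W[L==l]; q=q[np.abs(q[:,2])<.1]
        A=np.c_[q[:,:2],np.ones(len(q))]; s=np.linalg.lstsq(A,q[:,2],rcond=None)[0]; print("plane",s,np.linalg.norm(s[:2]))
        print("meanz",q[:,2].mean())
    # plates: grey
    g=((hsv[...,1]<40)&(hsv[...,2]>90)&(W[...,2]>.02)&(W[...,2]<.08)).astype(np.uint8)
    g=cv2.morphologyEx(g,cv2.MORPH_OPEN,np.ones((3,3)))
    k,L,st,ce=cv2.connectedComponentsWithStats(g)
    for i in range(1,k):
        if 40<st[i,4]<900: print("plate?",st[i],np.round(ray(ce[i],.051,K,T)[0]*1000),round(W[L==i][:,2].mean(),4))
E
python3 - <<'E'
import cv2
a=cv2.imread('pics/top0.png')[130:270,200:430]; cv2.imwrite('pics/c1.png',cv2.resize(a,None,fx=3.4,fy=3.4,interpolation=2))
E
```

```text
top wedge [ 12 169  80] [ 105  200  230   88 6674]
((472.5038757324219, 369.6166687011719), (749.5487670898438, 287.5113830566406), 89.5103759765625) [[326.0, -4.0], [613.0, -6.0], [619.0, 743.0], [332.0, 746.0]]
plane [ 0.02701062 -0.00138818 -0.01128067] 0.027046265304431237
meanz 0.0012112565085999677
top offcut [ 12 160  94] [   104    104    467    366 105999]
((350.00128173828125, 2.83636474609375), (1487.1689453125, 1184.86376953125), 89.97589111328125) [[-243.0, -740.0], [942.0, -741.0], [943.0, 746.0], [-242.0, 747.0]]
plane [ 0.00206859  0.00083001 -0.00042885] 0.002228893290400741
meanz 0.00024773484719061876
plate? [336 162  36  13 259] [711. -73.  51.] 0.0695
plate? [287 216  14  15 164] [531. 127.  51.] 0.0505
plate? [378 237  14  14 159] [ 463. -165.   51.] 0.05
plate? [476 262  22  22 385] [ 365. -489.   51.] 0.0683
plate? [124 265  11   7  57] [390. 651.  51.] 0.0761
plate? [146 264  10   6  46] [396. 583.  51.] 0.0752
plate? [106 266  15   7  56] [385. 701.  51.] 0.0756
plate? [160 292   9  27 111] [271. 534.  51.] 0.0755
scene wedge [ 13 169 107] [ 313  286  101  1
[... 265 characters left out ...]
7
scene offcut [ 12 172 114] [  198    41   355   439 45087]
((292.0394287109375, -27.5511474609375), (1621.6722412109375, 797.6727294921875), 75.14482879638672) [[-301.0, -709.0], [470.0, -914.0], [885.0, 654.0], [114.0, 858.0]]
plane [ 0.00859871 -0.00157139 -0.00081108] 0.008741110050576767
meanz 0.0018347781898877384
plate? [212 117  21  16 275] [ 355. -502.   51.] 0.0695
plate? [166 226  19  16 203] [ 716. -224.   51.] 0.0513
plate? [190 241  30  36 398] [ 701. -100.   51.] 0.071
plate? [302 266  21  18 247] [531. 127.  51.] 0.0512
plate? [556 283  10  11  71] [ 94. 585.  51.] 0.077
plate? [567 291  15   8  81] [ 89. 618.  51.] 0.0771
plate? [207 310  23  21 309] [784.  68.  51.] 0.0514
```

View pics/c1.png

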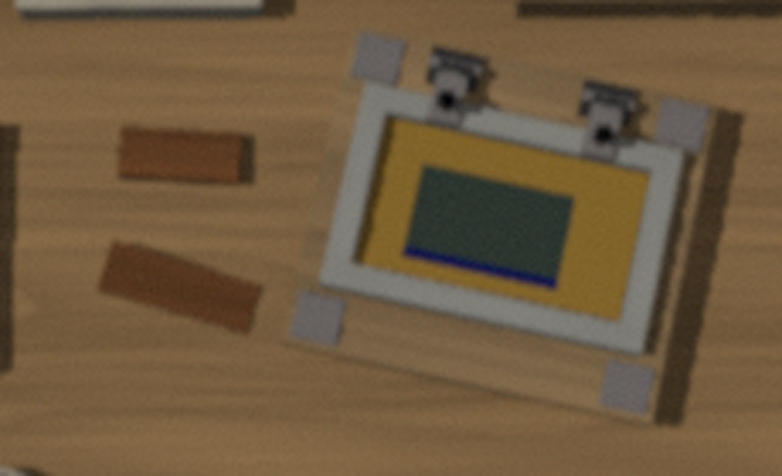

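```bash
cat > fit.py <<'E'
from h import *
NL,NR,FR,FL=[np.array(a) for a in((531,127.),(463,-165.),(716,-224.),(784,68.))]
yp=(NL-NR+FL-FR); yp/=np.linalg.norm(yp); xp=np.array([yp[1],-yp[0]])
print("press yaw",np.degrees(np.arctan2(xp[1],xp[0])),"foot",NL)
p,d,K,T=load("top0.npz"); W=pts(d,K,T)
x0,y0,x1,y1=222,195,284,235
lab=cv2.cvtColor(p,cv2.COLOR_RGB2LAB)[y0:y1,x0:x1]
_,m=cv2.threshold(lab[...,1],0,255,cv2.THRESH_OTSU)
cs=cv2.findContours(m,0,1)[0]; c=max(cs,key=cv2.contourArea)
print(c.shape,cv2.contourArea(c))
hull=c[:,0]+[x0,y0]; 
(cx,cy),sz,a=cv2.minAreaRect(hull.astype(np.float32)); print("px",cx,cy,sz,a)
bp=cv2.boxPoints(((cx,cy),(sz[0]+1,sz[1]+1),a))
for q in bp: print(q, [np.round(ray(q,z,K,T)[0]*1000,1)[:2].tolist() for z in(0,.003,.021)])
mm=np.zeros(d.shape,np.uint8); cv2.drawContours(mm,[c+[x0,y0]],-1,1,-1); mm=cv2.erode(mm,np.ones((3,3)))
q=W[mm>0]; s=np.linalg.lstsq(np.c_[q[:,:2],np.ones(len(q))],q[:,2],rcond=None)[0]; print("slope",s[:2],q[:,2].min(),q[:,2].max())
E
python3 fit.py; python3 -c "
from workcell import r;import numpy as np;c=r.camera_params('wrist');print({k:np.round(v,3).tolist() for k,v in c.items()})"
```

```text
press yaw -13.109208198154292 foot [531. 127.]
(111, 1, 2) 605.5
px 252.302734375 214.01620483398438 (46.171485900878906, 14.998379707336426) 17.102725982666016
[227.40753 214.72543] [[568.7, 347.4], [568.1, 347.0], [564.9, 344.2]]
[232.11243 199.43451] [[620.3, 332.3], [619.7, 331.9], [615.9, 329.3]]
[277.19794 213.30698] [[572.3, 182.0], [571.7, 181.8], [568.5, 180.8]]
[272.49304 228.5979 ] [[520.9, 197.6], [520.5, 197.4], [517.8, 196.2]]
slope [-3.09873699  0.74226711] -0.009893922810922495 1.7538614395009355
{'K': [[371.648, 0.0, 325.257], [0.0, 371.648, 233.654], [0.0, 0.0, 1.0]], 'tool_from_camera': [[-0.001, -0.961, -0.278, 0.071], [1.0, -0.001, -0.0, -0.001], [0.0, -0.278, 0.961, -0.142], [0.0, 0.0, 0.0, 1.0]]}
```

The measurements agree with the sizes given: the press plates sit 300 mm apart, the press yaw is -13.1°, and the short foot is at (531,127). The wedge is about 154 x 50 mm, with its thick face centred at about (592,337) and its thin end at about (546,190), heading -107°. Its axis passes 4 mm from the foot centre. I'll hover behind the thick end with the fingers slightly open, for a two-point push.

```bash
python3 -m pendant '{"delta_pos":[[-33,0,5],[-66,1,10],[-99,1,15],[-132,1,20],[-165,2,25],[-198,2,30],[-231,2,35],[-264,3,40],[-297,3,45],[-330,4,50],[-363,4,55],[-397,4,60]],"twist":[[0,0,0.12],[0,0,0.24],[0,0,0.36],[0,0,0.48],[0,0,0.6],[0,0,0.72],[0,0,0.84],[0,0,0.96],[0,0,1.08],[0,0,1.2],[0,0,1.32],[0,0,1.45]]}' 18
python3 - <<'E'
from workcell import r
import cv2, numpy as np
s=r.get_state(); p,d=r.camera("wrist"); cv2.imwrite("pics/w1.png",p[:,:,::-1])
p,d=r.camera("top"); cv2.imwrite("pics/top1.png",p[:,:,::-1])
print({k:np.round(s[k],4).tolist() for k in("t","ee_pos","eef_rot","contact_force","joint_pos")})
E
```

```text
t: 1.1
ee_pos: [0.6006, 0.3642, 0.1704]
eef_rot: [-3.141, 0.001, 1.268]
contact_force: [-0.1, 0.6, 0.1]
grip_width: 0.0151
finger_force: 0.0
{'t': 1.1, 'ee_pos': [0.6006, 0.3642, 0.1704], 'eef_rot': [-3.1406, 0.0008, 1.2678], 'contact_force': [-0.1056, 0.589, 0.1219], 'joint_pos': [0.5287, 0.5594, 1.3264, 0.0002, 1.257, 0.8316]}
```

View pics/w1.png

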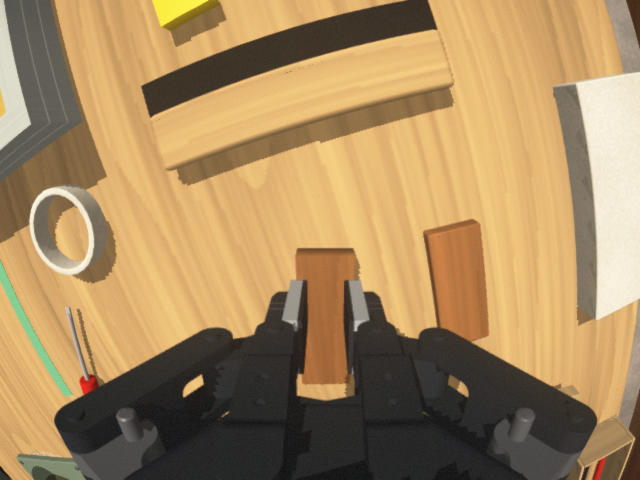

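The wrist view shows the wedge straight ahead between the fingers, with its near end at (297,249)-(354,249). The offcut is to the right. I'll zoom in to confirm the near end is the thick one.

Run:
```python
import cv2
a=cv2.imread('pics/w1.png')[210:400,270:500]; cv2.imwrite('pics/c2.png',cv2.resize(a,None,fx=3,fy=3,interpolation=2))
```

```text
(no output)
```

View pics/c2.png

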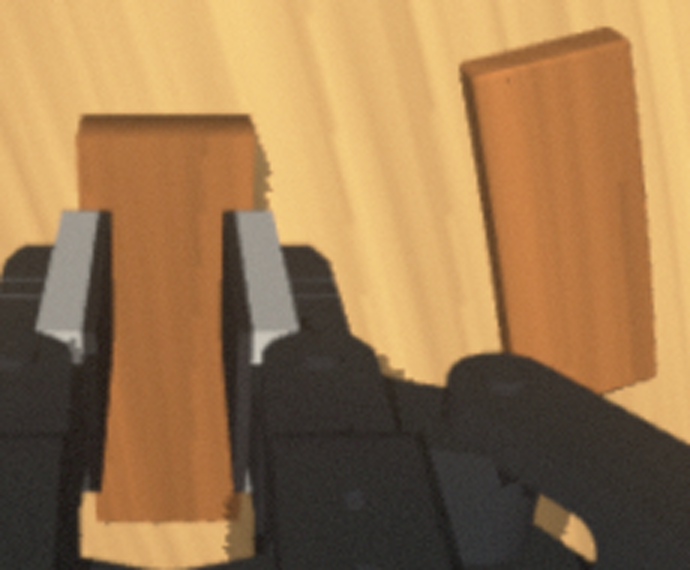

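```bash
cat >> h.py <<'E'
from scipy.spatial.transform import Rotation as Ro
def wray(uv,z,pos,rpy,K,X):
    u=(np.atleast_2d(uv)-[K[0,2],K[1,2]])/K[0,0]; th=np.linalg.norm(u,axis=1,keepdims=True)
    d=np.c_[u/th*np.sin(th),np.cos(th)]; T=np.eye(4); T[:3,:3]=Ro.from_euler('xyz',rpy).as_matrix(); T[:3,3]=pos; T=T@X
    d=d@T[:3,:3].T; return T[:3,3]+d*((z-T[2,3])/d[:,2])[:,None]
E
python3 - <<'E'
from workcell import r
from h import *
c=r.camera_params("wrist"); K,X=c["K"],c["tool_from_camera"]; P=[.6006,.3642,.1704];E=[-3.1406,.0008,1.2678]
a=wray([(296.7,248.3),(353.3,248.3)],0,P,E,K,X); b=wray([(302.7,383.3),(349,383.3)],.003,P,E,K,X)
print(np.round(a*1000,1),np.round(b*1000,1)); m,n=a.mean(0),b.mean(0); v=n-m; print(m,n,np.linalg.norm(v[:2]),np.degrees(np.arctan2(v[1],v[0])))
R=Ro.from_euler('xyz',E).as_matrix(); print("in tool, face centre mm", (m-P)@R*1000,"thin",(n-P)@R*1000)
print("foot in tool",(np.array([.531,.127,0])-P)@R*1000)
E
```

```text
[[565.4 339.3   0. ]
 [613.4 324.3   0. ]] [[522.5 196.5   3. ]
 [568.8 182.    3. ]]
[0.58939568 0.33178715 0.        ] [0.54563031 0.18927886 0.003     ] 0.14907722819963728 -107.07211653061107
in tool, face centre mm [-34.14316368  -0.85335927 170.42830012] thin [-1.83220857e+02 -1.06113014e-01  1.67546818e+02]
foot in tool [-247.02570831    4.51591245  170.59327645]
```

The wrist camera confirms it: 149 mm long, 3 mm thin end towards the foot, face 34 mm ahead and aligned with the tool. I'll descend to 10 mm, then advance.

```bash
python3 -m pendant '{"delta_pos":[[0,-1,40],[0,-1,80],[0,-1,120],[0,-1,145],[0,-1,160],[0,-1,160]],"twist":[[0,0,0],[0,0,0],[0,0,0],[0,0,0],[0,0,0],[0,0,0]]}'; python3 -m pendant '{"delta_pos":[[-5,0,0],[-10,0,0],[-15,0,0],[-19,0,0],[-23,0,0],[-27,0,0],[-31,0,0],[-35,0,0],[-39,0,0],[-43,0,0],[-43,0,0]],"twist":[[0,0,0],[0,0,0],[0,0,0],[0,0,0],[0,0,0],[0,0,0],[0,0,-0.007],[0,0,-0.015],[0,0,-0.022],[0,0,-0.03],[0,0,-0.03]]}'
```

```text
t: 1.7
ee_pos: [0.5952, 0.3641, 0.0064]
eef_rot: [-3.135, 0.007, 1.275]
contact_force: [-0.8, -0.9, -0.9]
grip_width: 0.0152
finger_force: 0.0
t: 2.62
ee_pos: [0.5856, 0.3233, 0.0112]
eef_rot: [-3.141, 0.001, 1.304]
contact_force: [1.0, 0.3, -0.1]
grip_width: 0.0152
finger_force: 0.0
```

```bash
python3 -m pendant '{"delta_pos":[[-4,0,0],[-8,0,0],[-12,0,0],[-16,0,0],[-20,0,0],[-22,0,0],[-22,0,0]],"twist":[[0,0,0],[0,0,0],[0,0,0],[0,0,0],[0,0,0],[0,0,0],[0,0,0]]}'
cat > look.py <<'E'
import sys
from workcell import r
from h import *
s=r.get_state(); n=sys.argv[1]
p,d=r.camera("wrist"); cv2.imwrite(f"pics/w{n}.png",p[:,:,::-1])
q,e=r.camera("scene"); cv2.imwrite(f"pics/s{n}.png",q[:,:,::-1])
a=cv2.resize(p[200:480,160:480],None,fx=1.25,fy=1.25); b=cv2.resize(q[220:360,260:420],None,fx=2.5,fy=2.5,interpolation=2)
cv2.imwrite(f"pics/v{n}.png",np.hstack([a,b])[:,:,::-1]); print(s["t"],np.round(s["ee_pos"],4),np.round(s["eef_rot"],4),np.round(s["contact_force"],2))
E
python3 look.py 2
```

```text
t: 3.2
ee_pos: [0.58, 0.3024, 0.0113]
eef_rot: [-3.141, 0.001, 1.303]
contact_force: [-0.4, 0.1, -0.7]
grip_width: 0.0154
finger_force: 0.0
3.2 [0.58   0.3024 0.0113] [-3.1411e+00  6.0000e-04  1.3034e+00] [-0.36  0.12 -0.72]
```

View pics/v2.png

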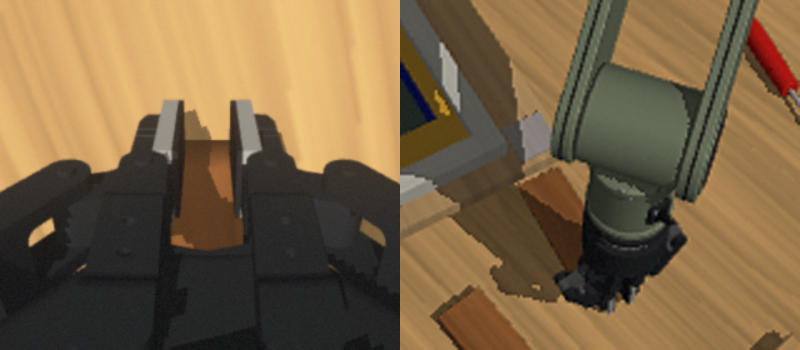

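The wedge is square between the fingers, its thin end at the board's edge and pointing at the foot: about 6 mm to go, then 17–58 mm of insertion. I'll continue slowly.

```bash
python3 -m pendant '{"delta_pos":[[-3,0,0],[-6,0,0],[-9,0,0],[-12,0,0],[-15,0,0],[-18,0,0]],"twist":[[0,0,0],[0,0,0],[0,0,0],[0,0,0],[0,0,0],[0,0,0]]}'; for i in 1; do python3 -m pendant '{"delta_pos":[[-1,0,0],[-2,0,0],[-3,0,0],[-4,0,0]],"twist":[[0,0,0],[0,0,0],[0,0,0],[0,0,0]]}';  python3 -m pendant '{"delta_pos":[[-1,0,0],[-2,0,0],[-3,0,0],[-4,0,0]],"twist":[[0,0,0],[0,0,0],[0,0,0],[0,0,0]]}'; done
```

```text
t: 3.8
ee_pos: [0.5755, 0.2854, 0.0114]
eef_rot: [3.142, -0.0, 1.304]
contact_force: [0.0, 0.4, 0.3]
grip_width: 0.0158
finger_force: 0.3
t: 4.13
ee_pos: [0.5746, 0.2819, 0.0114]
eef_rot: [3.141, -0.0, 1.304]
contact_force: [0.4, 1.2, 0.4]
grip_width: 0.0154
finger_force: 0.3
t: 4.47
ee_pos: [0.5734, 0.278, 0.0114]
eef_rot: [3.141, -0.0, 1.304]
contact_force: [1.0, 0.8, -0.3]
grip_width: 0.0153
finger_force: 0.4
```

```bash
cat > ok.py <<'E'
from workcell import r
import sys,numpy as np
s=r.get_state(); h=s["eef_rot"][2]; f=s["contact_force"]; fp=f[0]*np.cos(h)+f[1]*np.sin(h)
print(round(s["t"],2),np.round(s["ee_pos"],4),"push",round(fp,2),"fz",round(f[2],2)); sys.exit(fp>float(sys.argv[1]))
E
g(){ python3 ok.py 2.2; }
python3 -m pendant '{"delta_pos":[[-0.7,0,0],[-1.4,0,0],[-2,0,0]],"twist":[[0,0,0],[0,0,0],[0,0,0]]}' >/dev/null && g && python3 -m pendant '{"delta_pos":[[-0.7,0,0],[-1.4,0,0],[-2,0,0]],"twist":[[0,0,0],[0,0,0],[0,0,0]]}' >/dev/null && g && python3 -m pendant '{"delta_pos":[[-0.7,0,0],[-1.4,0,0],[-2,0,0]],"twist":[[0,0,0],[0,0,0],[0,0,0]]}' >/dev/null && g && python3 -m pendant '{"delta_pos":[[-0.7,0,0],[-1.4,0,0],[-2,0,0]],"twist":[[0,0,0],[0,0,0],[0,0,0]]}' >/dev/null && g && python3 -m pendant '{"delta_pos":[[-0.7,0,0],[-1.4,0,0],[-2,0,0]],"twist":[[0,0,0],[0,0,0],[0,0,0]]}' >/dev/null && g
```

```text
4.72 [0.5729 0.276  0.0114] push 1.09 fz 0.13False
```

```bash
sed -i 's/sys.exit(\(.*\))$/sys.exit(int(\1))/' ok.py
g(){ python3 ok.py 2.2; }
python3 -m pendant '{"delta_pos":[[-0.7,0,0],[-1.4,0,0],[-2,0,0]],"twist":[[0,0,0],[0,0,0],[0,0,0]]}' >/dev/null && g && python3 -m pendant '{"delta_pos":[[-0.7,0,0],[-1.4,0,0],[-2,0,0]],"twist":[[0,0,0],[0,0,0],[0,0,0]]}' >/dev/null && g && python3 -m pendant '{"delta_pos":[[-0.7,0,0],[-1.4,0,0],[-2,0,0]],"twist":[[0,0,0],[0,0,0],[0,0,0]]}' >/dev/null && g && python3 -m pendant '{"delta_pos":[[-0.7,0,0],[-1.4,0,0],[-2,0,0]],"twist":[[0,0,0],[0,0,0],[0,0,0]]}' >/dev/null && g && python3 -m pendant '{"delta_pos":[[-0.7,0,0],[-1.4,0,0],[-2,0,0]],"twist":[[0,0,0],[0,0,0],[0,0,0]]}' >/dev/null && g
```

```text
4.97 [0.5724 0.2741 0.0114] push 0.89 fz 0.39
5.22 [0.5719 0.2722 0.0113] push 0.67 fz 0.43
5.47 [0.5713 0.2702 0.0113] push 1.26 fz 0.22
5.72 [0.5708 0.2683 0.0114] push 0.95 fz 0.1
5.97 [0.5702 0.2664 0.0113] push 1.07 fz 0.28
```

```bash
g(){ python3 ok.py 2.2; }
python3 -m pendant '{"delta_pos":[[-0.7,0,0],[-1.4,0,0],[-2,0,0]],"twist":[[0,0,0],[0,0,0],[0,0,0]]}' >/dev/null && g && python3 -m pendant '{"delta_pos":[[-0.7,0,0],[-1.4,0,0],[-2,0,0]],"twist":[[0,0,0],[0,0,0],[0,0,0]]}' >/dev/null && g && python3 -m pendant '{"delta_pos":[[-0.7,0,0],[-1.4,0,0],[-2,0,0]],"twist":[[0,0,0],[0,0,0],[0,0,0]]}' >/dev/null && g && python3 -m pendant '{"delta_pos":[[-0.7,0,0],[-1.4,0,0],[-2,0,0]],"twist":[[0,0,0],[0,0,0],[0,0,0]]}' >/dev/null && g && python3 -m pendant '{"delta_pos":[[-0.7,0,0],[-1.4,0,0],[-2,0,0]],"twist":[[0,0,0],[0,0,0],[0,0,0]]}' >/dev/null && g && python3 -m pendant '{"delta_pos":[[-0.7,0,0],[-1.4,0,0],[-2,0,0]],"twist":[[0,0,0],[0,0,0],[0,0,0]]}' >/dev/null && g && python3 -m pendant '{"delta_pos":[[-0.7,0,0],[-1.4,0,0],[-2,0,0]],"twist":[[0,0,0],[0,0,0],[0,0,0]]}' >/dev/null && g
```

```text
6.22 [0.5697 0.2644 0.0113] push 1.27 fz 0.55
6.47 [0.5692 0.2625 0.0113] push 1.32 fz 0.14
6.72 [0.5687 0.2606 0.0113] push 0.29 fz 0.49
6.97 [0.5682 0.2588 0.0114] push 0.14 fz 0.9
7.22 [0.5681 0.2576 0.0114] push 5.79 fz -1.4
```

Contact: the push rose to 5.8 N at about 40 mm of insertion. I'll hold briefly and re-read.

```bash
python3 -m pendant '{"delta_pos":[[0,0,0],[0,0,0],[0,0,0]],"twist":[[0,0,0],[0,0,0],[0,0,0]]}' >/dev/null; python3 ok.py 9
python3 - <<'E'
from workcell import r
from h import *
p,d=r.camera("top"); c=r.camera_params("top"); np.savez("top2.npz",p=p,d=d,K=c["K"],T=c["T"]); cv2.imwrite("pics/top2.png",p[:,:,::-1])
K,T=c["K"],c["T"]; W=pts(d,K,T); hsv=cv2.cvtColor(p,cv2.COLOR_RGB2HSV)
g=((hsv[...,1]<40)&(hsv[...,2]>90)&(W[...,2]>.02)&(W[...,2]<.08)).astype(np.uint8)
g=cv2.morphologyEx(g,cv2.MORPH_OPEN,np.ones((3,3))); k,L,st,ce=cv2.connectedComponentsWithStats(g)
for i in range(1,k):
    if 40<st[i,4]<900 and 280<ce[i,0]<410: print("plate?",st[i],np.round(ray(ce[i],.051,K,T)[0]*1000))
E
```

```text
7.47 [0.568  0.2575 0.0114] push 4.85 fz -0.9
plate? [299 141  29  54 544] [725.  72.  51.]
plate? [382 160  26  70 678] [ 637. -198.   51.]
plate? [337 162  35  13 251] [711. -74.  51.]
plate? [332 215  15  10  66] [542. -20.  51.]
plate? [287 218  13  13 131] [528. 127.  51.]
```

Snug at 4.9 N and the corner plate has hardly moved (531→528 in x with partial occlusion). I'll back off, rise, close the fingers and go above the plate.

```bash
python3 -m pendant '{"delta_pos":[[3,0,0],[10,0,0],[18,0,0],[26,0,0],[26,0,-20],[26,0,-50],[26,0,-80],[26,0,-110],[26,0,-140],[26,0,-140]],"twist":[[0,0,0],[0,0,0],[0,0,0],[0,0,0],[0,0,0],[0,0,0],[0,0,0],[0,0,0],[0,0,0],[0,0,0]]}'
python3 - <<'E'
from workcell import r
from h import *
p,d=r.camera("scene"); c=r.camera_params("scene"); np.savez("scene3.npz",p=p,d=d,K=c["K"],T=c["T"]); cv2.imwrite("pics/s3.png",p[:,:,::-1])
K,T=c["K"],c["T"]; W=pts(d,K,T); hsv=cv2.cvtColor(p,cv2.COLOR_RGB2HSV)
g=((hsv[...,1]<40)&(hsv[...,2]>90)&(W[...,2]>.02)&(W[...,2]<.08)).astype(np.uint8)
g=cv2.morphologyEx(g,cv2.MORPH_OPEN,np.ones((3,3))); k,L,st,ce=cv2.connectedComponentsWithStats(g)
for i in range(1,k):
    if 40<st[i,4]<900 and ce[i,0]<410: print("plate?",st[i],np.round(ray(ce[i],.051,K,T)[0]*1000,1))
a=cv2.resize(p[200:360,140:420],None,fx=2.8,fy=2.8,interpolation=2); cv2.imwrite("pics/c3.png",a[:,:,::-1])
E
```

```text
t: 8.35
ee_pos: [0.5778, 0.2839, 0.1584]
eef_rot: [3.132, -0.008, 1.304]
contact_force: [0.2, 0.5, 1.3]
grip_width: 0.0158
finger_force: 0.0
plate? [212 117  21  16 271] [ 354.7 -502.    51. ]
plate? [250 207   9  13  86] [ 509.7 -137.4   51. ]
plate? [185 208  40  27 428] [ 632.4 -207.9   51. ]
plate? [166 226  19  16 208] [ 715.9 -224.2   51. ]
plate? [188 240   8  10  47] [ 704.9 -164.8   51. ]
plate? [277 243  19  26 203] [545.1  35.3  51. ]
plate? [194 244  26  33 359] [701.6 -93.8  51. ]
plate? [302 266  21  14 174] [525.8 123.7  51. ]
plate? [217 284  59  32 814] [701.8  62.2  51. ]
plate? [207 310  23  21 307] [783.6  67.8  51. ]
```

View pics/c3.png

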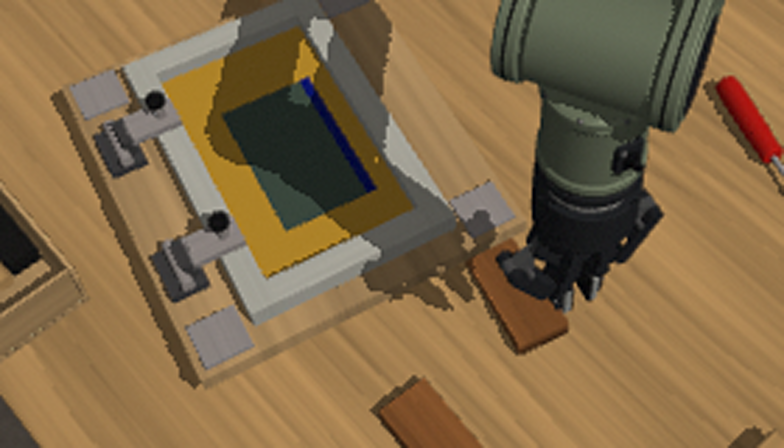

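The far plates are unchanged, so the press wasn't shoved. The wedge sits straight under the near-left corner. Now to hover over the plate at (531,127).

```bash
python3 -m pendant '{"delta_pos":[[-14,0,0],[-28,0,0],[-42,0,0],[-56,0,0],[-70,0,0],[-84,0,0],[-98,0,0],[-112,0,0],[-126,0,0],[-140,-1,0],[-154,-1,0],[-161,-1,0]],"twist":[[0,0,-0.12],[0,0,-0.24],[0,0,-0.36],[0,0,-0.49],[0,0,-0.61],[0,0,-0.73],[0,0,-0.86],[0,0,-0.98],[0,0,-1.1],[0,0,-1.23],[0,0,-1.35],[0,0,-1.47]]}' 0 && python3 -m pendant '{"delta_pos":[[0,0,0],[0,0,20],[0,0,40],[0,0,60],[0,0,72],[0,0,80],[0,0,80],[0,0,80]],"twist":[[0,0,0],[0,0,0],[0,0,0],[0,0,0],[0,0,0],[0,0,0],[0,0,0],[0,0,0]]}'; python3 ok.py 99
```

```text
t: 9.4
ee_pos: [0.5297, 0.1256, 0.1499]
eef_rot: [-3.139, -0.003, 2.78]
contact_force: [-0.3, 0.2, -0.5]
grip_width: 0.0
finger_force: 0.0
t: 10.07
ee_pos: [0.5311, 0.1272, 0.071]
eef_rot: [-3.141, -0.001, 2.773]
contact_force: [-0.0, -0.4, 0.3]
grip_width: 0.0001
finger_force: 0.0
10.07 [0.5311 0.1272 0.071 ] push -0.13 fz 0.25
```

```bash
python3 -m pendant '{"delta_pos":[[0,0,5],[0,0,10],[0,0,14],[0,0,16],[0,0,17],[0,0,17]],"twist":[[0,0,0],[0,0,0],[0,0,0],[0,0,0],[0,0,0],[0,0,0]]}' >/dev/null; g(){ python3 - <<'E'
from workcell import r
import sys
s=r.get_state();print(round(s["t"],2),s["ee_pos"].round(5) if hasattr(s["ee_pos"],"round") else s["ee_pos"],s["contact_force"]);sys.exit(int(s["contact_force"][2]>3))
E
}
g && python3 -m pendant '{"delta_pos":[[0,0,0.5],[0,0,1],[0,0,1]],"twist":[[0,0,0],[0,0,0],[0,0,0]]}' >/dev/null; g && python3 -m pendant '{"delta_pos":[[0,0,0.5],[0,0,1],[0,0,1]],"twist":[[0,0,0],[0,0,0],[0,0,0]]}' >/dev/null; g && python3 -m pendant '{"delta_pos":[[0,0,0.5],[0,0,1],[0,0,1]],"twist":[[0,0,0],[0,0,0],[0,0,0]]}' >/dev/null; g && python3 -m pendant '{"delta_pos":[[0,0,0.5],[0,0,1],[0,0,1]],"twist":[[0,0,0],[0,0,0],[0,0,0]]}' >/dev/null; g
```

```text
10.57 [0.53095 0.1268  0.05416] [ 0.27263073  0.7466825  -0.01721079]
10.82 [0.53111 0.12685 0.05341] [ 0.45421159 -0.41388925 -0.04025693]
11.07 [0.531   0.12684 0.05227] [ 0.19399959 -1.19054737  0.48420007]
11.32 [0.53095 0.12683 0.05122] [ 0.57454276 -0.31009296 -0.28179878]
11.57 [0.53106 0.12686 0.051  ] [-1.3131155   0.07875863  5.57853503]
```

Contact came at z = 51.0 mm, which is the level height, with 5.6 N and no dip. I'll raise it to about 10 N.

```bash
python3 -m pendant '{"delta_pos":[[0,0,0.3],[0,0,0.6],[0,0,0.6],[0,0,0.6]],"twist":[[0,0,0],[0,0,0],[0,0,0],[0,0,0]]}'; python3 -m pendant '{"delta_pos":[[0,0,0],[0,0,0],[0,0,0],[0,0,0],[0,0,0],[0,0,0]],"twist":[[0,0,0],[0,0,0],[0,0,0],[0,0,0],[0,0,0],[0,0,0]]}'
python3 - <<'E'
from workcell import r
from h import *
p,d=r.camera("scene"); print(r.get_state()["ee_pos"],r.get_state()["contact_force"])
K,T=(r.camera_params("scene")[k] for k in "KT"); W=pts(d,K,T); hsv=cv2.cvtColor(p,cv2.COLOR_RGB2HSV)
g=((hsv[...,1]<40)&(hsv[...,2]>90)&(W[...,2]>.02)&(W[...,2]<.08)).astype(np.uint8)
g=cv2.morphologyEx(g,cv2.MORPH_OPEN,np.ones((3,3))); k,L,st,ce=cv2.connectedComponentsWithStats(g)
for i in range(1,k):
    if 100<st[i,4]<900 and ce[i,0]<230: print(st[i],np.round(ray(ce[i],.051,K,T)[0]*1000,1),W[L==i][:,2].mean())
a=cv2.resize(p[200:360,140:420],None,fx=2.8,fy=2.8,interpolation=2); cv2.imwrite("pics/c4.png",a[:,:,::-1])
E
```

```text
t: 11.9
ee_pos: [0.5311, 0.1269, 0.051]
eef_rot: [3.141, 0.001, 2.774]
contact_force: [-2.2, -1.5, 9.4]
grip_width: 0.0005
finger_force: 4.5
t: 12.4
ee_pos: [0.5311, 0.1269, 0.0509]
eef_rot: [3.141, 0.0, 2.774]
contact_force: [-2.1, -0.5, 9.3]
grip_width: -0.0
finger_force: 4.5
[0.53107259 0.1268702  0.05096467] [-2.67582026 -0.08056907  9.49746134]
[212 117  20  16 246] [ 356.3 -504.7   51. ] 0.0698594428728413
[185 211  33  24 353] [ 641.2 -209.8   51. ] 0.06899040867626667
[166 226  19  16 208] [ 715.8 -224.3   51. ] 0.05137101387116127
[185 241  35  36 417] [ 701.7 -103.4   51. ] 0.07145439557564519
[207 310  23  21 304] [783.2  68.1  51. ] 0.05114701048340979
```

View pics/c4.png

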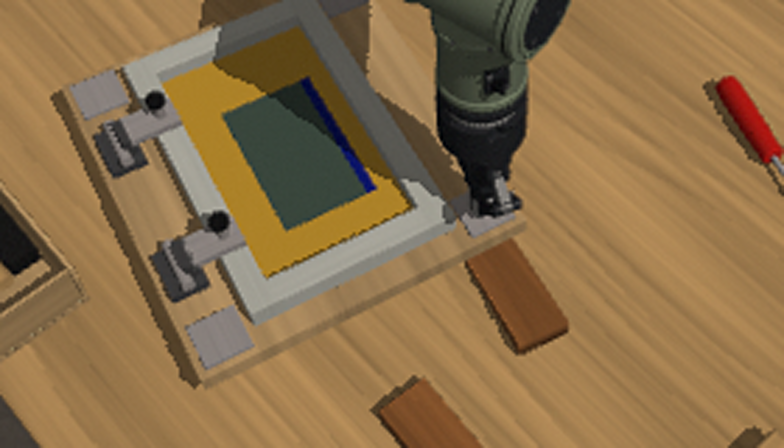

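The fingertips are on the steel plate at a steady 9.4 N. The corner stays at 51 mm, the wedge is under the foot, and the press is level and unshifted, so I'm handing in.

```bash
python3 -c "
from workcell import r
print(r.close_job())"
```

```text
the job is handed in; nothing more can be done
None
```

The wedge is snug under the short foot (about 5 N of push), the press stands level and was not shifted along the bench, and the job was handed in with the fingertips holding about 9.4 N on the corner plate, which did not give.

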